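# Swap the sample jar behind the buffer bottles

## Robot

A 6-joint arm with a two-finger parallel gripper is mounted at the origin on the work surface. World frame = base frame: x ahead of the robot, y to its left, z up, the work surface at z = 0. Lengths are in mm, angles in rad, forces in N, time in s.
With the tool pointing down it reaches from about 425 to 1125 mm from the base axis. Payload 14.9 kg.
Tool frame: the origin (TCP) lies midway between the tips of the shut fingers; the grasp point (between the pads) lies 19 mm behind it; z points along the fingers, y is the line along which they close (so a half turn about z gives the same grasp; the last joint's range is limited). The gripper opens to 91 mm and grips with 3 to 60 N. Pads are 32 mm wide; open, the fingers measure 118 mm over their backs; the gripper's body (76 mm by 178 mm) begins 60 mm behind the grasp point.
Start: joints at [1.158, 0.379, 1.734, -0, 1.028, -0.033], TCP at [259.522, 650.128, 213.932] pointing down, gripper open.
Joint ranges: [-2.77, 2.77], [-0.74, 2.19], [0, 2.66], [-1.06, 4.2], [0.31, 2.87], [-3.08, 3.08]. Speed limits (rad/s): [1.89, 1.89, 2.39, 3.14, 3.14, 3.14].

## Interface

Orientations are given as a rotation vector (axis times angle).
In Python, from bench import ctrl, cams, order, readout gives the robot as it stands. Calls block until the motion is done:
- ctrl.move_to(position, orientation): joint-space move of the TCP to a pose.
- ctrl.move_l(position, orientation=None, velocity=150, guard=None): straight line of the TCP; orientation=None keeps the orientation; velocity is the mean speed in mm/s. With guard (N) it stops when the force on the tool has changed by that much, and returns True; else False.
- ctrl.set_joints(angles): joint-space move.
- ctrl.ungrasp() and ctrl.gripper_close(): open the fingers fully, or close them until they stop; the grip force is fixed at half the most.
- ctrl.hold(seconds).
- ctrl.ik(position, orientation): joint angles nearest the present ones, or None.
- cams.snapshot(name): name is "scene" or "top" or "wrist"; returns a dict with "pixels" (400x640x3 uint8, blue, green, red), "depth" (400x640 float32, mm along the optical axis (not along the pixel's ray), 0 where there is no reading), "K" (3x3 intrinsics, pixels), "origin" and "attitude" of the camera in the world. Camera axes: x right, y down, z forward; pixel columns grow to the right and rows downward; lengths in mm; the calibration is good to about 2 mm. A picture is of the moment at which its call begins.
A pose or a line that the arm cannot do raises ctrl.Unreachable and nothing moves.
- order.job_done(): hands the job in; it is judged then, once.
Trained networks look in the newest picture that a camera, given by its name, has taken for a name from the list of things; names that differ only in an ending like _2 or _b are one class to them, and where a whole thing is asked for, a point or a joint stands for the part that bears it (a point fixed in the world has none). Each returns a list of dicts, best first, with "score" (0 to 1); they miss things now and then, are a little off and sometimes report something else, mostly with a low value. They report only what shows in the picture. A call takes as long as a camera call.
- cams.boxes_of(camera, thing): "location" ([x, y, z] in mm, in the coordinates of the camera as it stood for that picture, good to about 4 mm: the middle of the surface that is visible of it).
Readings, each from a call of its own:
- readout.read_t(): time.
- readout.read_joint_pos(): joint angles.
- readout.read_dq(): joint speeds.
- readout.read_effort(): joint torques, N m.
- readout.read_tcp_pos(): TCP position.
- readout.read_eef_rot(): TCP orientation.
- readout.read_contact_force(): force on the tool from outside, world axes, zero at the start.
- readout.read_ft_torque(): the same for the moment, N m.
- readout.read_gripper_width(): finger opening in mm.
- readout.read_finger_force(): force on a finger pad.
Only numpy, scipy, OpenCV 4.12 (cv2) and the standard library are available. Lean on these libraries where they do the work, as an engineer would, in place of code of your own. Each camera call takes 0.05 s, during which the arm holds its last target. There are 200 camera calls.

## Task

In the cold cabinet, first clear the blue and the yellow buffer bottles off the drip tray onto the green side mat, then fetch the red-lidded jar from behind them into the red ring on the stirrer, and stand the finished black-lidded jar on the black pad that it left free. Only then put the bottles back, each centred on the pad of its own colour. Carry and set down everything upright and gently, never dropping it, and leave the stoppered conical flask alone.

Things in the scene. Friction and masses are not known exactly. Their poses are not given: they have to be found in the camera images.
- blue_bottle: White plastic bottle with a blue cap and a blue band, about 200 g. Straight round body 46 mm in diameter up to 88 mm, shoulder to 100 mm, cap 36 mm in diameter, total height 125 mm. Origin: centre of its underside, z up. Starts upright on the blue pad. Best gripped from above round the body at about 78 mm height.
- yellow_bottle: The same bottle with a yellow cap and band (body 46 mm in diameter, 125 mm high). Origin: centre of its underside, z up. Starts upright on the yellow pad.
- red_jar: Low round amber glass jar with a red lid, 48 mm in diameter over its whole height of 50 mm, about 120 g. Origin: centre of its underside, z up. Starts on the black pad, behind and between the two bottles, which stand too close and too high for a gripper to get down to it.
- black_jar: The same jar with a black lid (48 mm in diameter, 50 mm high): the finished sample. Origin: centre of its underside, z up. Starts on the work surface, 110 mm from the stirrer's centre along the stirrer's +x.
- blue_pad: Round blue pad, 62 mm in diameter, a flat marking (under 1 mm) on the floor of the beige drip tray, in its row nearer the robot. Origin: its centre, level with the tray floor, 5 mm above the work surface; axes as the tray's, x pointing away from the robot. The blue and yellow pads lie 84 mm apart along y, either way round. The tray is 190 by 250 mm with a rim 14 mm high.
- yellow_pad: Round yellow pad, like the blue one, beside it in the row nearer the robot. Origin: its centre, level with the tray floor; axes as the tray's.
- black_pad: Round black pad, 62 mm in diameter, flat on the tray floor, 50 mm further along the tray's x than the blue and yellow pads and midway between them. Origin: its centre, level with the tray floor, 5 mm above the work surface; axes as the tray's. The flask and a glass beaker (70 mm high, also a bystander) stand 86 mm to either side of it and 20 mm further back.
- side_mat: Green flat mat, 180 mm (its x) by 120 mm (its y), 3 mm thick, fixed on the work surface to the left or to the right of the tray: the side area for both bottles. Origin: centre of its underside, on the work surface; a bottle stands 3 mm above it.
- stirrer: Fixed beige stirrer, 100 mm (its x) by 120 mm (its y), 30 mm high, across the tray from the mat. On the middle of its top is a red ring, inside 62 mm and outside 72 mm in diameter, 12 mm high, in which a jar stands flat on the stirrer's top, 30 mm above the work surface. Origin: centre of its underside, straight below the ring's centre. Its small knob faces -x.
- flask: Bystander: conical glass flask with a cork, 62 mm in diameter at the foot, 28 mm at the neck, 126 mm high with the cork, standing on the tray to the left or right behind. Origin: centre of its underside. Not to be disturbed.

How it is judged:
By the outcome, as a careful person would: the job done as asked, in the order asked, and still so for the second after the job is handed in, with the robot touching nothing.
It also fails if it takes over 138 s, if anything falls off the work surface, if the arm or the gripper's body presses on something with over 40 N, if the wrist force passes 120 N, or if a joint passes its speed limit or range.

## Working session

There is one attempt and no reset: what is moved stays moved. The work goes in short steps, each a Python script; the robot and the scene stay as the last script left them, time stands still between calls to the robot, and variables do not carry over. Pictures are saved under pics/ and viewed, at most 14 in all, crops included, and the job is handed in when it is done.

```bash
ls; mkdir -p pics; cat > h.py <<'E'
import numpy as np, cv2
from scipy.spatial.transform import Rotation as R
from bench import ctrl, cams, order, readout
def world(s,p):
    A=np.array(s["attitude"]); 
    if A.shape!=(3,3): A=R.from_rotvec(A).as_matrix()
    return np.asarray(p)@A.T+np.array(s["origin"])
def cloud(s):
    d=s["depth"]; K=np.array(s["K"]); v,u=np.mgrid[:d.shape[0],:d.shape[1]]
    P=np.stack([(u-K[0,2])/K[0,0]*d,(v-K[1,2])/K[1,1]*d,d],-1)
    return world(s,P)
E
python3 - <<'E'
from h import *
for n in ["scene","top"]:
    s=cams.snapshot(n); cv2.imwrite(f"pics/{n}0.png",s["pixels"]); print(n,np.round(s["origin"]),s["attitude"])
    for t in ["blue_bottle","yellow_bottle","red_jar","black_jar","blue_pad","yellow_pad","black_pad","side_mat","stirrer","flask"]:
        for r in cams.boxes_of(n,t)[:2]: print(t,round(r["score"],2),np.round(world(s,r["location"])))
print(readout.read_t(),readout.read_eef_rot())
E
```

```text
bench.py
pics
scene [ 977. -380.  968.] [-2.39042005 -1.02026789  0.32027782]
blue_bottle 0.94 [563.  17.  96.]
yellow_bottle 0.9 [561. -70. 101.]
yellow_bottle 0.41 [559. -52.   7.]
red_jar 0.59 [606. -26.  56.]
black_jar 0.95 [595. 335.  43.]
blue_pad 0.64 [563.  19.   7.]
yellow_pad 0.49 [556. -48.   5.]
side_mat 0.84 [ 500. -303.    5.]
stirrer 0.56 [489. 310.  31.]
flask 0.62 [ 622. -117.   60.]
flask 0.33 [557. -48.   7.]
top [449.  10. 933.] [-2.14216344  2.18952137 -0.11834552]
yellow_bottle 0.6 [546. -58. 132.]
red_jar 0.76 [603. -23.  57.]
black_jar 0.91 [588. 341.  51.]
blue_pad 0.6 [541.  10.   7.]
yellow_pad 0.62 [ 611. -106.   64.]
yellow_pad 0.55 [539. -45.   6.]
black_pad 0.59 [ 501. -299.    7.]
black_pad 0.51 [591. -12.   8.]
stirrer 0.69 [483. 314.  29.]
flask 0.7 [ 611. -104.   59.]
1.1 [-5.93002227e-01 -3.08510818e+00 -1.14623065e-05]
```

View pics/scene0.png

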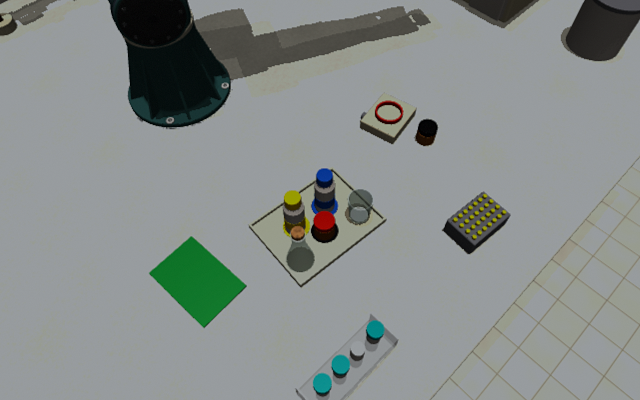

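View pics/top0.png

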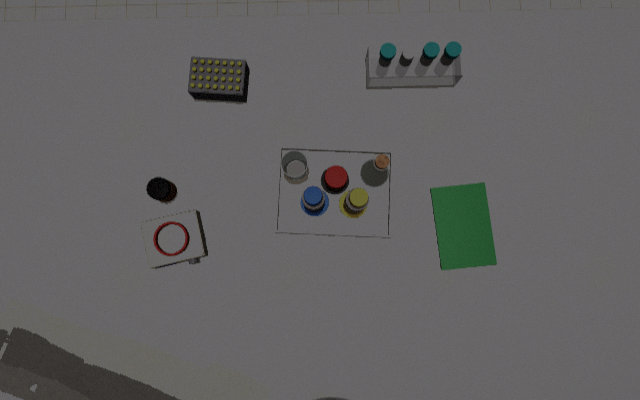

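The views agree: in the scene view the blue bottle is at about (325,190), yellow at (293,210), with the red jar behind at (323,225). The flask (299,250) is on the mat side, the beaker is at (360,205), and the stirrer ring is at (389,110). Next I measure precisely by colour and depth.

```bash
cat >> h.py <<'E'
def masks(s):
    h=cv2.cvtColor(s["pixels"],cv2.COLOR_BGR2HSV); H,S,V=[h[...,i].astype(int) for i in range(3)]
    c=(S>140)&(V>50)
    return dict(blue=c&(abs(H-115)<12),yellow=c&(abs(H-28)<7),red=c&((H<5)|(H>174)),green=c&(abs(H-62)<15),black=(V<28))
def circ(P,m,zlo,zhi,near=None,r=70):
    """centre of min enclosing circle + median z of coloured points in z band"""
    q=m&(s_ok(P))&(P[...,2]>zlo)&(P[...,2]<zhi)
    if near is not None: q&=np.hypot(P[...,0]-near[0],P[...,1]-near[1])<r
    p=P[q]
    if len(p)<8: return None
    (x,y),rad=cv2.minEnclosingCircle(p[:,:2].astype(np.float32))
    return np.round([x,y,rad,np.median(p[:,2]),len(p),*p[:,:2].mean(0)],1)
def s_ok(P): return np.isfinite(P).all(-1)
def survey(cam):
    s=cams.snapshot(cam); return s,cloud(s),masks(s)
E
python3 - <<'E'
from h import *
for n in ["top","scene"]:
    s,P,M=survey(n); print(n)
    print("blue cap",circ(P,M["blue"],118,140,(550,15)))
    print("yel cap",circ(P,M["yellow"],118,140,(550,-65)))
    print("blue pad",circ(P,M["blue"],-5,14,(550,15)))
    print("yel pad",circ(P,M["yellow"],-5,14,(550,-65)))
    print("red lid",circ(P,M["red"],48,62,(600,-23),40))
    print("black lid",circ(P,M["black"],44,58,(588,341),40))
    print("ring",circ(P,M["red"],30,50,(485,312)))
    q=M["green"]&(abs(P[...,2])<15); print("mat",cv2.minAreaRect(P[q][:,:2].astype(np.float32)))
    q=(abs(P[...,2]-30)<8)&(np.hypot(P[...,0]-485,P[...,1]-312)<72); print("stir",cv2.minAreaRect(P[q][:,:2].astype(np.float32)))
    q=(P[...,2]>10)&(P[...,2]<20)&(np.hypot(P[...,0]-570,P[...,1]+25)<165); print("tray",cv2.minAreaRect(P[q][:,:2].astype(np.float32)))
E
```

```text
top
blue cap [555.5  23.3  17.1 131.3 259.  554.6  23.2]
yel cap [550.2 -62.9  17.3 131.1 103.  550.2 -65.1]
blue pad [557.2  21.6  29.8   7.  114.  544.7  16.7]
yel pad [550.8 -62.3  28.6   7.4  50.  536.9 -56.9]
red lid [603.2 -24.2  23.1  56.2 387.  603.  -24.1]
black lid [588.5 347.7  23.7  50.9 393.  587.5 346.3]
ring [482.8 322.4  36.   42.5 200.  482.9 322.7]
mat ((498.0745544433594, -301.0975341796875), (176.5281524658203, 118.62004852294922), 4.7725629806518555)
stir ((479.3124694824219, 321.26263427734375), (109.72471618652344, 120.31427764892578), 11.777331352233887)
tray ((579.80419921875, -21.74755859375), (250.22372436523438, 190.44451904296875), 86.25853729248047)
scene
blue cap [553.8  22.8  18.  131.  175.  555.   22.6]
yel cap [549.5 -63.4  17.6 130.3 221.  550.4 -64.6]
blue pad [554.3  22.2  30.9   6.6  89.  558.   19.4]
yel pad [549.1 -60.8  30.7   6.9  94.  554.8 -60.5]
red lid [601.5 -23.6  24.5  55.7 330.  602.9 -24.7]
black lid [586.2 346.4  23.5  50.9 224.  587.6 345.4]
ring [481.5 322.8  36.9  41.9 143.  481.5 322.1]
mat ((496.06402587890625, -299.86468505859375), (182.1817626953125, 119.18657684326172), 4.9009246826171875)
stir ((476.8394470214844, 321.4144287109375), (110.64386749267578, 121.84005737304688), 11.132928848266602)
tray ((576.277099609375, -20.096786499023438), (251.07505798339844, 192.84568786621094), 86.05957794189453)
```

```bash
cat >> h.py <<'E'
def ori(deg):
    "tool down, fingers closing along world angle deg; half turn chosen for the smaller last joint"
    return [ (R.from_euler('z',deg+90+k,degrees=True)*R.from_euler('x',np.pi)).as_rotvec() for k in (0,180)]
def over(p,deg):
    best=None
    for o in ori(deg):
        j=ctrl.ik(list(p),o)
        if j is not None and (best is None or abs(j[5])<abs(best[0][5])): best=(j,o)
    ctrl.move_to(list(p),best[1])
SAFE=225
def pick(xy,base,h,deg):
    z=base+h-19
    over((*xy,SAFE),deg)
    hit=ctrl.move_l([*xy,z+45],velocity=180)
    hit=ctrl.move_l([*xy,z],velocity=80,guard=12)
    ctrl.gripper_close(); w=readout.read_gripper_width()
    ctrl.move_l([*xy,z+15],velocity=40); ctrl.move_l([*xy,SAFE],velocity=150)
    print("pick",hit,round(w,1),round(readout.read_gripper_width(),1),round(readout.read_finger_force(),1),np.round(readout.read_contact_force(),1),"t",round(readout.read_t(),1))
def place(xy,base,h,deg):
    z=base+h-19
    over((*xy,SAFE),deg); ctrl.hold(.2)
    ctrl.move_l([*xy,z+25],velocity=150); ctrl.move_l([*xy,z+5],velocity=50); ctrl.hold(.2)
    hit=ctrl.move_l([*xy,z-3],velocity=10,guard=3)
    zz=readout.read_tcp_pos()[2]-z
    ctrl.ungrasp(); ctrl.move_l([*xy,z+40],velocity=70); ctrl.move_l([*xy,SAFE],velocity=180)
    print("place",hit,"dz",round(zz,1),"t",round(readout.read_t(),1))
mat=np.array([497,-300.5]); mx=np.array([np.cos(.084),np.sin(.084)])
YM=mat-45*mx; BM=mat+45*mx
E
python3 - <<'E'
from h import *
pick((550,-63.5),5,78,18)
place(YM,3,78,95)
s,P,M=survey("top"); cv2.imwrite("pics/a.png",s["pixels"])
print("yel cap",circ(P,M["yellow"],110,140,YM),YM,"blue",circ(P,M["blue"],118,140,(550,15)),"red",circ(P,M["red"],48,62,(600,-23),40))
E
```

```text
pick False 45.0 45.7 30.0 [ 0.6 -0.1 -2. ] t 7.8
place True dz 0.0 t 14.0
yel cap None [ 452.15866667 -304.27555629] blue [555.4  23.3  17.2 131.3 255.  554.9  23.2] red [603.2 -24.6  23.5  56.5 389.  602.8 -24.2]
```

View pics/a.png

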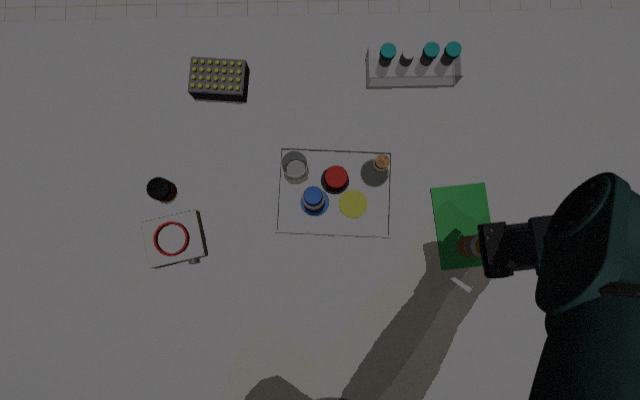

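The yellow bottle stands on the mat at about (470,245), partly under the gripper, and its pad at (353,205) is free. Everything else is undisturbed, so I move the blue bottle next.

```bash
python3 - <<'E'
from h import *
pick((554.6,23),5,78,-26)
place(BM,3,78,95)
over((560,100,SAFE+60),0)
for c in ("top","scene"):
    s,P,M=survey(c); cv2.imwrite(f"pics/b{c}.png",s["pixels"])
    print(c,"yel",circ(P,M["yellow"],110,140,YM),YM,"blue",circ(P,M["blue"],110,140,BM),BM,"red",circ(P,M["red"],48,62,(600,-23),40))
    print("pads",circ(P,M["yellow"],-5,14,(550,-63),45),circ(P,M["blue"],-5,14,(555,20),45))
E
```

```text
pick False 45.5 45.0 30.0 [ 0.  -0.9 -2.2] t 19.2
place True dz 0.0 t 25.4
top yel [ 453.3 -303.7   17.7  129.3  270.   453.  -302.8] [ 452.15866667 -304.27555629] blue [ 543.5 -296.5   17.5  129.5  262.   542.8 -296.1] [ 541.84133333 -296.72444371] red [603.8 -24.7  23.5  56.3 390.  602.9 -24.1]
pads None [556.5  22.1  29.5   7.2 534.  556.8  22.4]
scene yel [ 452.8 -303.7   18.2  128.   283.   455.1 -305.2] [ 452.15866667 -304.27555629] blue [ 541.6 -296.5   17.9  128.5  255.   542.5 -297.1] [ 541.84133333 -296.72444371] red [602.1 -24.4  23.2  55.5 322.  603.5 -25.4]
pads [548.2 -60.5  31.2   6.6 344.  543.3 -57.8] [553.5  23.1  30.9   6.7 375.  551.5  25.5]
```

View pics/bscene.png

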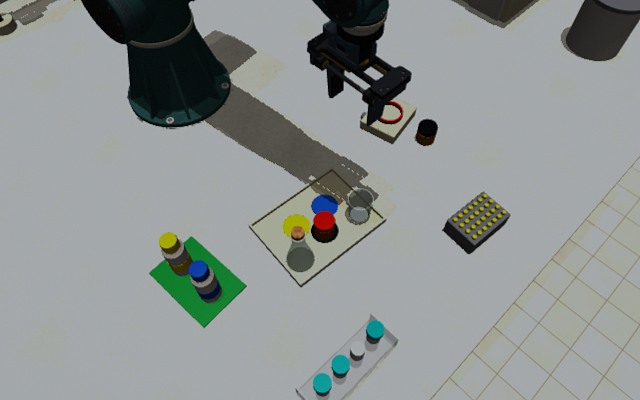

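Both bottles stand upright on the mat, yellow at (172,255) and blue at (203,282). The red jar (323,225) is now accessible and the black jar is still at (427,132).

```bash
python3 - <<'E'
from h import *
pick((602.3,-24.3),5,35,-4)
place((481.8,322.2),30,35,102)
over((520,130,SAFE+60),0)
for c in ("top","scene"):
    s,P,M=survey(c); cv2.imwrite(f"pics/c{c}.png",s["pixels"])
    print(c,"red",circ(P,M["red"],70,90,(482,322)),"ring",circ(P,M["red"],30,50,(485,312)),"black",circ(P,M["black"],44,58,(588,341),40))
    print("pads",circ(P,M["yellow"],-5,14,(550,-63),45),circ(P,M["blue"],-5,14,(555,20),45),circ(P,M["black"],-5,14,(602,-23),45))
E
```

```text
pick False 47.4 47.6 30.0 [ 0.3  0.6 -0.7] t 32.1
place True dz 0.1 t 38.6
top red [497.1 319.2  12.9  80.8  57.  499.3 320.2] ring None black None
pads None [556.6  21.8  29.2   7.1 529.  557.   21.4] None
scene red [481.3 321.3  25.   81.1 215.  481.2 319.8] ring [481.6 322.4  35.8  42.2 110.  489.1 312. ] black [586.1 347.   23.6  50.6 223.  587.8 345.2]
pads [548.4 -60.6  30.6   6.7 345.  543.4 -57.7] [555.1  22.3  31.1   6.7 451.  554.9  22.3] [601.2 -23.7  30.7   6.4 476.  601.9 -23.4]
```

View pics/cscene.png

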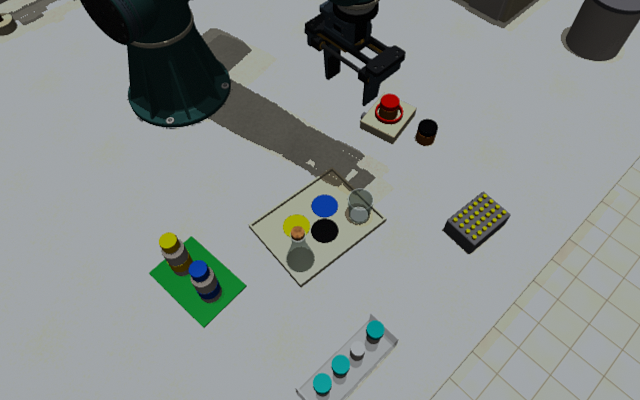

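View pics/ctop.png

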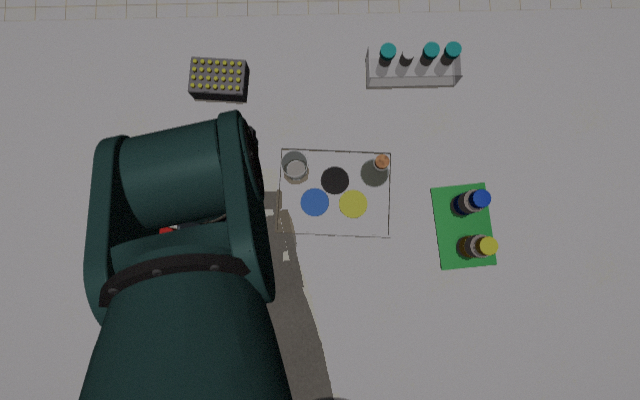

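The red jar stands flat in the ring at (389,107), and all three pads are visible: top view blue (315,202), yellow (353,205), black (335,181). They agree with the tray model to about 1 mm.

```bash
python3 - <<'E'
from h import *
pick((587.3,346.8),0,35,102)
place((601.8,-23.3),5,35,-4)
over((510,-200,SAFE+60),95)
for c in ("top","scene"):
    s,P,M=survey(c); cv2.imwrite(f"pics/d{c}.png",s["pixels"])
    print(c,"black",circ(P,M["black"],46,62,(602,-23),40),"red",circ(P,M["red"],70,90,(482,322)),"ring",circ(P,M["red"],30,50,(482,322)))
    print("yel",circ(P,M["yellow"],110,140,YM),"blue",circ(P,M["blue"],110,140,BM))
E
```

```text
pick False 47.4 47.1 30.0 [-0.3 -0.6 -2.2] t 45.8
place True dz 0.1 t 52.6
top black [602.2 -24.6  23.7  55.6  75.  601.7 -24.1] red [482.5 321.2  23.9  80.9 442.  482.1 320.6] ring [483.1 321.8  35.4  42.5 169.  482.1 313.1]
yel None blue None
scene black [601.3 -25.   23.5  55.4 334.  602.5 -26.9] red [480.3 320.   23.5  80.9 217.  481.  319.7] ring [482.2 322.3  35.9  42.2 111.  490.2 311.9]
yel [ 452.5 -302.8   18.7  128.1  286.   455.5 -305. ] blue [ 542.2 -296.5   18.   128.3  259.   542.5 -296.9]
```

View pics/dscene.png

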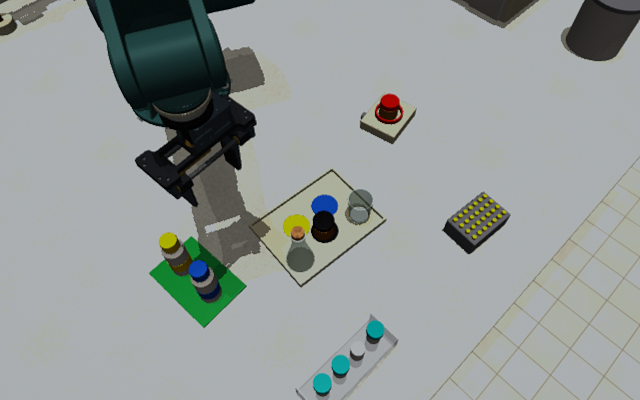

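The black jar stands on the black pad (323,226) to within 1.5 mm, and the red jar is in the ring. Now I return the bottles.

```bash
python3 - <<'E'
from h import *
pick(BM,3,78,95)
place((554.8,22.2),5,78,-26)
pick(YM,3,78,95)
place((549.0,-61.6),5,78,18)
over((480,-250,SAFE+60),95)
for c in ("top","scene"):
    s,P,M=survey(c); cv2.imwrite(f"pics/e{c}.png",s["pixels"])
    print(c,"black",circ(P,M["black"],46,62,(602,-23),40))
    print("caps",circ(P,M["yellow"],118,140,(550,-63)),circ(P,M["blue"],118,140,(555,20)))
    print("pads",circ(P,M["yellow"],-5,14,(550,-63),45),circ(P,M["blue"],-5,14,(555,20),45))
    r=cams.boxes_of(c,"flask"); print(np.round(world(s,r[0]["location"])) if r else None)
E
```

```text
pick False 45.3 45.3 30.0 [ 0.3 -0.3 -2.5] t 58.2
place True dz 0.0 t 64.3
pick False 45.3 45.2 30.0 [-0.1  0.3 -1.4] t 69.6
place True dz 0.0 t 75.7
top black [602.7 -24.7  23.8  56.2 175.  605.2 -24.7]
caps [548.  -61.1  17.3 130.9  82.  548.3 -63.7] [554.8  22.4  17.2 131.4 259.  554.6  22.5]
pads [548.2 -62.6  27.3   7.   48.  534.1 -58.2] [556.2  21.9  29.1   7.3 116.  542.8  17.8]
[554.  23. 128.]
scene black [600.  -24.3  24.5  55.6 345.  602.4 -26.4]
caps [548.4 -60.5  18.8 130.3 229.  550.1 -63. ] [554.2  21.7  17.4 130.6 183.  554.7  21.3]
pads [549.  -61.   30.4   6.5 102.  553.3 -63.1] [554.6  22.7  30.4   6.7  89.  558.5  20.2]
[ 624. -120.   58.]
```

View pics/escene.png

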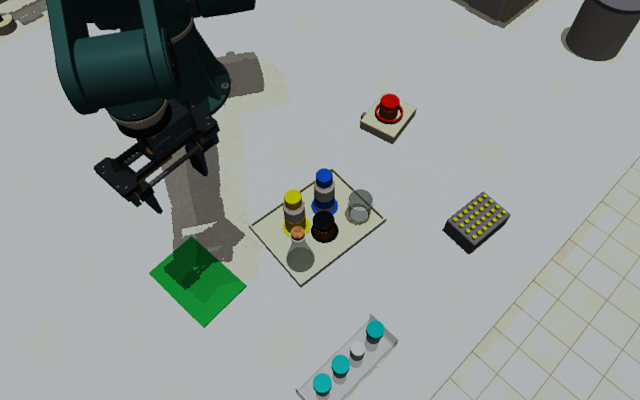

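View pics/etop.png

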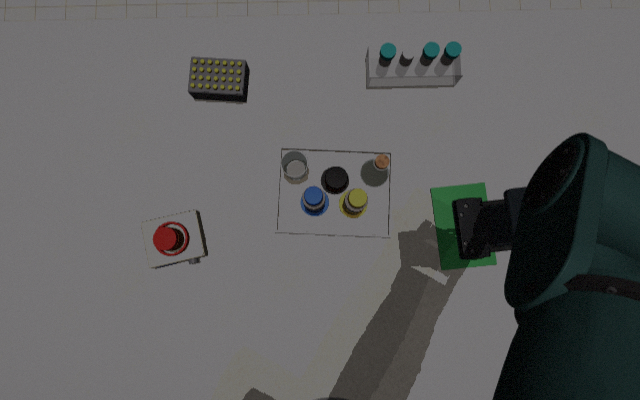

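Both bottles stand centred on their own pads (top view 315,200 and 355,200). The black jar is on the black pad, the red jar is in the ring, and the flask has not moved.

```bash
python3 -c "
from h import *
print(order.job_done(), readout.read_t())"
```

```text
the job is handed in; nothing more can be done
the job is handed in; nothing more can be done
```

The job is handed in, last clock reading 75.7 s of 138 s: the red jar is in the stirrer ring, the black jar is on the black pad, both bottles are back within about 2 mm of their pad centres, and the flask shows no movement in the pictures.

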